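# Start and close the spring-loaded filler cap of an oil reservoir

### The arm

A 6-joint arm with a two-finger parallel gripper is mounted at the origin on a cart in front of the work surface, level with it; the furniture and walls round the work are solid. World frame = base frame: x ahead of the robot, y to its left, z up, the work surface at z = 0. Lengths are in mm, angles in rad, forces in N, time in s.
With the tool pointing down it reaches from about 350 to 875 mm from the base axis. Payload 4.2 kg.
Tool frame: the origin (TCP) lies midway between the tips of the shut fingers; the grasp point (between the pads) lies 19 mm behind it; y points along the fingers, x is the direction in which the jaws open and shut, and the axes are right-handed (so a half turn about y gives the same grasp; the last joint's range is limited). The gripper opens to 85 mm and grips with 20 to 120 N. Pads are 22 mm wide; open, the fingers measure 114 mm over their backs; the gripper's body (76 mm by 85 mm) begins 54 mm behind the grasp point. The pads swing forward as they close: fully open they stand 13 mm farther back than shut.
Start: joints at [1.402, 0.385, 0.008, 0, -1.194, -0.259], TCP at [259.26, 568.668, 231.312] pointing down, gripper open.
Joint ranges: [-3.14, 3.14], [-1.21, 2.06], [-1.07, 1.41], [-3.16, 2.05], [-2.99, -0.16], [-3.1, 3.1]. Speed limits (rad/s): [2.79, 2.79, 3.14, 3.14, 3.14, 3.14].

### API

Orientations are given as a unit quaternion [x, y, z, w].
In Python, from bench import read_state, get_image, job_done gives the robot as it stands.
- The arm moves only by the tool play_rows, never from a script. Its argument "series" is a list of rows, each a list of 7 numbers: the shift along the tool's x, y, z in m, then the turn, a rotation vector about the tool's x, y, z in rad, then the finger opening in m, from 0 to 0.0854. In form: [[x, y, z, wx, wy, wz, claw], ...]. A call has 1 to 10 rows; each row shifts and turns the pose as measured when the row begins, along the tool's axes as they then stand; what a row does not reach is not made up. A row lasts 1/10 s, in which the tool goes at most 50 mm and 8.59 degrees, less where a joint would pass 70% of its speed; a pose out of reach is approached as far as the arm can. A call with a gripper value outside its range is refused whole. The fingers move at their own pace and stop on an object; the grip force is fixed at half the most. Time passes only in rows, so rows that do not move let the fingers close. It gives the time, the measured TCP pose, the force and the opening at its end, in the units of the state.
- read_state(): the state, without advancing time (a new reading comes with each control period).
- get_image(name): name is "scene" or "top" or "wrist"; returns a dict with "color" (384x512x3 uint8, red, green, blue), "intrinsics" (3x3 intrinsics, pixels), "origin" and "orientation" of the camera in the world. Camera axes: x right, y down, z forward; pixel columns grow to the right and rows downward; lengths in mm; the calibration is good to about 2 mm. A picture is of the moment at which its call begins. There is no depth.
- job_done(): hands the job in, once; it reports no verdict.
The state is a dict: "clock": time; "joints": joint angles; "joint_vel": joint speeds; "joint_efforts": joint torques, N m; "position": TCP position; "ee_rot": TCP orientation; "contact_force": force on the tool from outside, world axes, zero at the start; "wrist_torque": the same for the moment, N m; "gripper_width": finger opening in mm.
Only numpy, scipy, OpenCV 4.12 (cv2) and the standard library are available. Lean on these libraries where they do the work, as an engineer would, in place of code of your own. Each camera call takes 0.05 s, during which the arm holds its last target. There are 200 camera calls.

### The job

The black filler cap of the small grey oil reservoir is only lying loose on top of its thread. Without lifting it off, turn it backwards (anticlockwise seen from above) under a light push until it drops into the start of the thread, then keep it pressed in and turn it forwards (clockwise) until it is fully home, and let go. The neck sits in soft rubber: do not press hard, and do not twist hard against a stop in either direction.

Things in the scene. Friction and masses are not known exactly. Their poses are not given: they have to be found in the camera images.
- cap_grip (a point): Grip point of the filler cap: black disc 66 mm across with one upright grip bar on top, 52 mm long, 14 mm thick, 30 mm tall. The point is on the cap's axis inside the bar, 9 mm below its top, 21 mm above the disc's top. x along the bar, y across, z up. Loose, about 0.15 kg. Under the disc a 32 mm stem with three short radial pins 5 mm thick, 120 degrees apart, hidden in the neck.
- cap_under (a point): Centre of the underside of the cap's 9 mm disc, 30 mm below cap_grip. At the start it is 10 to 11 mm above the neck's rim, the pins lying on the thread; pushed to the bottom of the thread start it is 3.5 mm above the rim; fully home 0.5 mm above, the disc practically closed on the rim.
- neck_rim (a point): Centre of the top rim of the filler neck: upright aluminium tube, bore 50 mm, outside 60 mm, its axis z upright, held in rubber on the fixed reservoir (grey box 158 x 123 mm, 62 mm high). The rim is 40 mm above the box.
- crest (a point): On the neck's axis, 8 mm below the rim: height of the top of the hidden right-handed three-start thread, on which the pins lie. Its clocking differs each time. Anticlockwise the pins climb up to 1 mm, then after 0.3 to 1.5 rad come over a gap, some 0.2 rad of free turn, that ends at a hard stop. Clockwise before the drop they only meet blunt thread ends, a hard stop.
- gap_floor (a point): On the neck's axis, 14.5 mm below the rim: bottom of the gap. A spring plunger resists from 1 mm below the crest: 3 N at first, 5.5 N at the gap's bottom, 7 N at home. Let go in the gap, the cap pops up. Held down and turned clockwise, it runs under the thread, is drawn 3 mm lower and stops hard, fully home, after 0.9 to 1.2 rad; the thread then holds it.
- neck_sink (a joint): How far the neck is pressed down into its rubber mount, m, 0 at rest; the rubber gives about 1 mm for 3 N. More than 6 mm (about 18 N) is too hard.
- neck_twist (a joint): How far the neck is twisted in its rubber mount, rad, 0 at rest, positive anticlockwise from above; the rubber gives about 0.1 rad for 0.5 N m. More than 0.15 rad (about 0.75 N m) either way is too hard.
Mind the look-alikes: they are no part of the job. Leave any orange or white look-alike of the part that bears cap_grip alone.

How it is judged:
By the outcome, as a careful person would: the job done as asked, in the order asked, and still so for the second after the job is handed in, with the robot touching nothing.
It also fails if it takes over 58 s, if anything falls off the work surface, if the arm or the gripper's body presses on something with over 40 N, if the wrist force passes 120 N, or if a joint passes its speed limit or range.

## Working session

There is one attempt and no reset: what is moved stays moved. The work goes in short steps, Python scripts to look and compute and a tool call to move; the robot and the scene stay as the last step left them, time stands still between calls to the robot, and variables do not carry over. Pictures are saved under pics/ and viewed, about 8 in all and at most 12, crops included, and the job is handed in when it is done.

Besides the shell and the picture viewer there is one more tool, called after "Request:" in YAML: its name, and indented under it one key for each argument. play_rows: Moves the arm, as the interface text tells. Its arguments: {"type":"object","properties":{"series":{"type":"array","items":{"type":"array","items":{"type":"number"}}}},"required":["series"]}

```bash
mkdir -p pics; cat > h.py <<'E'
import numpy as np, cv2
from bench import read_state, get_image, job_done
from scipy.spatial.transform import Rotation as R
def grab(n,f):
    d=get_image(n); cv2.imwrite('pics/'+f+'.png',cv2.cvtColor(d['color'],cv2.COLOR_RGB2BGR)); np.savez('pics/'+f,**d); return d
def ray(d,u,v):
    r=R.from_quat(d['orientation']).apply(np.linalg.inv(d['intrinsics'])@[u,v,1]); return np.array(d['origin']),r
def onz(d,u,v,z):
    o,r=ray(d,u,v); return o+r*(z-o[2])/r[2]
def proj(d,p):
    c=R.from_quat(d['orientation']).inv().apply(np.array(p)-d['origin']); q=d['intrinsics']@c; return q[:2]/q[2]
E
python3 - <<'E'
from h import *
s=read_state(); print(s)
a=[grab(n,n+'0') for n in('scene','top','wrist')]
for d in a: print(d['origin'],d['orientation'],d['intrinsics'][0])
cv2.imwrite('pics/m0.png',np.hstack([cv2.resize(cv2.imread('pics/scene0.png'),(400,300)),cv2.resize(cv2.imread('pics/wrist0.png'),(400,300))]))
E
```

```text
{'clock': 0.0, 'joints': array([ 1.40159691e+00,  3.85553639e-01,  6.58181516e-03, -5.03353142e-04,
       -1.19399311e+00, -2.58589571e-01]), 'joint_vel': array([ 0.00030849, -0.00080211, -0.00088049, -0.00102759, -0.00037427,
       -0.00146445]), 'joint_efforts': array([ 2.55586438e-04, -3.92290914e+01,  1.88393873e+01,  4.18602750e+00,
       -4.69249891e-03,  8.87764529e-09]), 'position': array([259.02944646, 568.13343348, 230.20547811]), 'ee_rot': array([ 0.3830562 , -0.59432038,  0.59522881, -0.38177729]), 'contact_force': array([-0.94202968, -0.16963324,  0.88563303]), 'wrist_torque': array([ 0.0161016 ,  0.02839898, -0.0442527 ]), 'gripper_width': 85.0104141275344}
[  14.41613722 -568.34974507  784.49808324] [ 0.87267023 -0.25897707  0.12524652 -0.3945768 ] [420.50147851   0.         254.16319937]
[ 262.14504175   47.80004437 1030.94467202] [ 0.71245006 -0.69325847  0.0750194  -0.07861103] [381.8011106    0.         253.13279526]
[336.19558272 533.997067   372.1618942 ] [-0.53382146  0.82905244  0.13969345 -0.09051211] [279.35538087   0.         260.34097117]
```

View pics/top0.png

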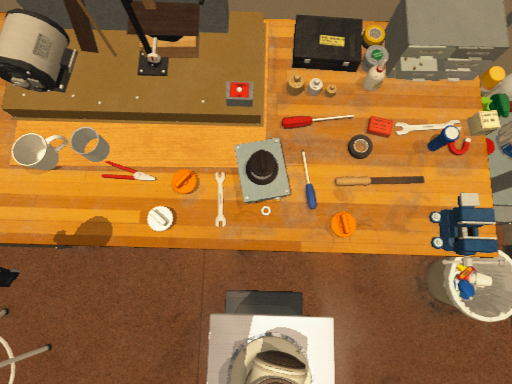

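View pics/m0.png

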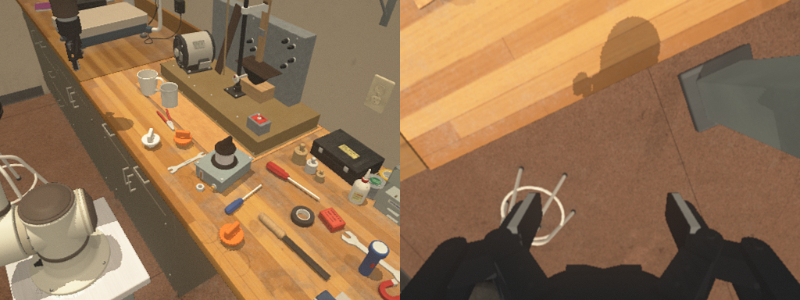

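Candidates in the top view: black cap on the grey box (262,168). Look-alikes are the white cap (160,217), the orange caps (184,181) and (343,223), and the black tape roll (360,147). I choose (262,168), since it is the only one on the grey reservoir, and check it in a close crop.

```bash
python3 - <<'E'
from h import *
def ld(n): return dict(np.load('pics/'+n+'.npz'))
t=ld('top0'); s=ld('scene0')
def mask(d,c,r):
    g=d['color'].max(2).astype(int); m=((g<75)*255).astype(np.uint8)
    z=np.zeros_like(m); cv2.circle(z,c,r,255,-1); return m&z
mt=mask(t,(262,168),28)
n,l,st,ce=cv2.connectedComponentsWithStats(mt); i=1+st[1:,4].argmax(); print('top',st[i],ce[i])
c=max(cv2.findContours(mt,0,2)[0],key=cv2.contourArea); (u,v),r=cv2.minEnclosingCircle(c); print(u,v,r)
for z in(117,121,151): print(z,onz(t,u,v,z), onz(t,u+r,v,z)-onz(t,u-r,v,z))
p=onz(t,u,v,117)
for z in (102,112,121,151): print(z,proj(s,[p[0],p[1],z]),proj(t,[p[0],p[1],z]))
a=cv2.resize(cv2.imread('pics/top0.png')[130:210,222:302],(400,400),interpolation=2)
q=proj(s,[p[0],p[1],125]).astype(int); b=cv2.resize(cv2.imread('pics/scene0.png')[q[1]-40:q[1]+40,q[0]-40:q[0]+40],(400,400),interpolation=2); print(q)
cv2.imwrite('pics/c0.png',np.hstack([a,b]))
E
```

```text
top [246 150  32  35 783] [261.41507024 166.84929757]
261.5 167.08824157714844 17.270235061645508
117 [511.7489951   35.85157839 117.        ] [  2.30731646 -85.56084061   0.        ]
121 [510.65657032  35.90387243 121.        ] [  2.29721818 -85.18637225   0.        ]
151 [502.46338442  36.29607777 151.        ] [  2.22148111 -82.37785955   0.        ]
102 [283.59126191 194.24156131] [261.38497567 168.65805239]
112 [283.83729597 191.17238113] [261.46126492 167.61688403]
121 [284.06142871 188.37641146] [261.53127706 166.66138349]
151 [284.82761907 178.8184816 ] [261.77438475 163.34353667]
[284 187]
```

View pics/c0.png

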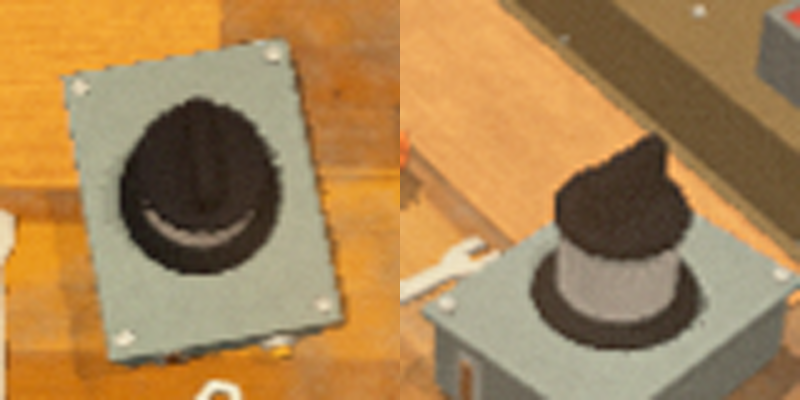

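The crop confirms it: a black disc with an upright bar on an aluminium neck, with a black rubber ring round its foot. The ring is what inflated my first circle. In the top crop the bar runs nearly vertically, i.e. along world x.

```bash
python3 - <<'E'
from h import *
def ld(n): return dict(np.load('pics/'+n+'.npz'))
t=ld('top0'); s=ld('scene0')
print('box centre',onz(t,262.0,169.0,62))
print('ring', onz(t,261.5,167.1,63))
print('disc scene',onz(s,288.8,188,118), 'neck scene ring', onz(s,287.2,207,63))
print('bar ends top',onz(t,262,149.6,151),onz(t,262.6,172.5,151))
st=read_state(); r=R.from_quat(st['ee_rot']); print(r.as_matrix())
d=ld('wrist0'); print('cam in tool',r.inv().apply(d['origin']-st['position']), r.inv().apply(ray(d,256,192)[1]))
E
```

```text
box centre [521.61241052  33.70250225  62.        ]
ring [526.46478838  35.14488042  63.        ]
disc scene [524.6463325   33.48766666 118.        ] neck scene ring [518.86594294  26.2566239   63.        ]
bar ends top [546.13023269  36.08625064 151.        ] [489.21179496  33.3771369  151.        ]
[[-4.14984688e-01 -6.06120267e-04  9.09828194e-01]
 [-9.09826794e-01 -1.59971109e-03 -4.14985115e-01]
 [ 1.70699314e-03 -9.99998537e-01  1.12391149e-04]]
cam in tool [  -0.57140606 -141.69088971   84.3959322 ] [-0.01579213  0.94323243 -0.33214527]
```

```bash
cat >> h.py <<'E'
def plan(target,heading,n,claw=.085):
    s=read_state(); m=R.from_quat(s['ee_rot']).as_matrix(); h=np.arctan2(m[1,0],m[0,0])
    dh=heading-h
    d=(np.array(target)-s['position'])/n/1000
    for k in range(n):
        a=h+dh*k/n; x=[np.cos(a),np.sin(a)]; z=[np.sin(a),-np.cos(a)]
        print([round(d[:2]@x,3),round(-d[2],4),round(d[:2]@z,3),0,round(-dh/n,3),0,claw],end=',')
    print('\ndh',dh,'j6',s['joints'][5])
E
python3 - <<'E'
from h import *
plan([522,33,235],1.62-2*np.pi,20)
E
```

```text
[np.float64(0.019), np.float64(-0.0002), np.float64(-0.023), 0, np.float64(0.133), 0, 0.085],[np.float64(0.016), np.float64(-0.0002), np.float64(-0.025), 0, np.float64(0.133), 0, 0.085],[np.float64(0.012), np.float64(-0.0002), np.float64(-0.027), 0, np.float64(0.133), 0, 0.085],[np.float64(0.008), np.float64(-0.0002), np.float64(-0.029), 0, np.float64(0.133), 0, 0.085],[np.float64(0.005), np.float64(-0.0002), np.float64(-0.029), 0, np.float64(0.133), 0, 0.085],[np.float64(0.001), np.float64(-0.0002), np.float64(-0.03), 0, np.float64(0.133), 0, 0.085],[np.float64(-0.003), np.float64(-0.0002), np.float64(-0.03), 0, np.float64(0.133), 0, 0.085],[np.float64(-0.007), np.float64(-0.0002), np.float64(-0.029), 0, np.float64(0.133), 0, 0.085],[np.float64(-0.011), np.float64(-0.0002), np.float64(-0.028), 0, np.float64(0.133), 0, 0.085],[np.float64(-0.015), np.float64(-0.0002), np.float64(-0.026), 0, np.float64(0.133), 0, 0.085],[np.float64(-0.018), np.float64(-0.0002), np.float64(-0.024), 0, np.float64(0.133), 0, 0.085],[np.float64(-0.021), np.float64(-0.0002), np.float64(-0.021), 0, np.float64(0.133), 0, 0.085],[np.float64(-0.024), np.float64(-0.0002), np.float64(-0.018), 0, np.float64(0.133), 0, 0.085],[np.float64(-0.026), np.float64(-0.0002), np.float64(-0.015), 0, np.float64(0.133), 0, 0.085],[np.float64(-0.028), np.float64(-0.0002), np.float64(-0.011), 0, np.float64(0.133), 0, 0.085],[np.float64(-0.029), np.float64(-0.0002), np.float64(-0.008), 0, np.float64(0.133), 0, 0.085],[np.float64(-0.03), np.float64(-0.0002), np.float64(-0.004), 0, np.float64(0.133), 0, 0.085],[np.float64(-0.03), np.float64(-0.0002), np.float64(0.0), 0, np.float64(0.133), 0, 0.085],[np.float64(-0.03), np.float64(-0.0002), np.float64(0.004), 0, np.float64(0.133), 0, 0.085],[np.float64(-0.029), np.float64(-0.0002), np.float64(0.008), 0, np.float64(0.133), 0, 0.085],
dh -2.6644623430248764 j6 -0.2586115230895278
```

Request:
play_rows:
  series:
    - [0.019, 0, -0.023, 0, 0.133, 0, 0.085]
    - [0.016, 0, -0.025, 0, 0.133, 0, 0.085]
    - [0.012, 0, -0.027, 0, 0.133, 0, 0.085]
    - [0.008, 0, -0.029, 0, 0.133, 0, 0.085]
    - [0.005, 0, -0.029, 0, 0.133, 0, 0.085]
    - [0.001, 0, -0.03, 0, 0.133, 0, 0.085]
    - [-0.003, 0, -0.03, 0, 0.133, 0, 0.085]
    - [-0.007, 0, -0.029, 0, 0.133, 0, 0.085]
    - [-0.011, 0, -0.028, 0, 0.133, 0, 0.085]
    - [-0.015, 0, -0.026, 0, 0.133, 0, 0.085]

```text
clock: 1.15
position: [127.5, 746.3, 226.5]
ee_rot: [-0.084, -0.699, 0.705, 0.085]
contact_force: [-0.5, 0.3, 0.5]
gripper_width: 84.9
```

```bash
sed -i 's/print(\[round(d\[:2\]@x,3),round(-d\[2\],4),round(d\[:2\]@z,3),0,round(-dh\/n,3),0,claw\]/print([float(round(q,4)) for q in (d[:2]@x,-d[2],d[:2]@z,0,-dh\/n,0,claw)]/' h.py; python3 - <<'E'
from h import *
s=read_state();print(s['clock'],s['position'],s['joints'])
m=R.from_quat(s['ee_rot']).as_matrix();h=np.arctan2(m[1,0],m[0,0]);print(h)
plan([522,33,235],1.62-2*np.pi*(h<0),12)
E
```

```text
1.15 [127.49689519 746.29489188 226.48485984] [ 1.61286336  0.62751025  0.40481335 -0.00353957 -1.35702411 -1.8513262 ]
2.9023594361269818
[-0.046, -0.0007, -0.05, 0.0, 0.1069, 0.0, 0.085],[-0.0511, -0.0007, -0.0448, 0.0, 0.1069, 0.0, 0.085],[-0.0556, -0.0007, -0.0391, 0.0, 0.1069, 0.0, 0.085],[-0.0594, -0.0007, -0.0329, 0.0, 0.1069, 0.0, 0.085],[-0.0626, -0.0007, -0.0264, 0.0, 0.1069, 0.0, 0.085],[-0.0651, -0.0007, -0.0196, 0.0, 0.1069, 0.0, 0.085],[-0.0668, -0.0007, -0.0125, 0.0, 0.1069, 0.0, 0.085],[-0.0677, -0.0007, -0.0053, 0.0, 0.1069, 0.0, 0.085],[-0.0679, -0.0007, 0.0019, 0.0, 0.1069, 0.0, 0.085],[-0.0673, -0.0007, 0.0092, 0.0, 0.1069, 0.0, 0.085],[-0.0659, -0.0007, 0.0163, 0.0, 0.1069, 0.0, 0.085],[-0.0638, -0.0007, 0.0232, 0.0, 0.1069, 0.0, 0.085],
dh -1.2823594361269817 j6 -1.8513261995867738
```

```bash
sed -i 's/z=\[np.sin(a),-np.cos(a)\]/z=[-np.sin(a),np.cos(a)]/' h.py; python3 - <<'E'
from h import *
plan([522,33,235],1.62,18)
E
```

```text
[-0.0307, -0.0005, 0.0333, 0.0, 0.0712, 0.0, 0.085],[-0.033, -0.0005, 0.031, 0.0, 0.0712, 0.0, 0.085],[-0.0351, -0.0005, 0.0286, 0.0, 0.0712, 0.0, 0.085],[-0.037, -0.0005, 0.026, 0.0, 0.0712, 0.0, 0.085],[-0.0388, -0.0005, 0.0233, 0.0, 0.0712, 0.0, 0.085],[-0.0404, -0.0005, 0.0205, 0.0, 0.0712, 0.0, 0.085],[-0.0417, -0.0005, 0.0176, 0.0, 0.0712, 0.0, 0.085],[-0.0429, -0.0005, 0.0146, 0.0, 0.0712, 0.0, 0.085],[-0.0438, -0.0005, 0.0115, 0.0, 0.0712, 0.0, 0.085],[-0.0445, -0.0005, 0.0083, 0.0, 0.0712, 0.0, 0.085],[-0.045, -0.0005, 0.0051, 0.0, 0.0712, 0.0, 0.085],[-0.0452, -0.0005, 0.0019, 0.0, 0.0712, 0.0, 0.085],[-0.0453, -0.0005, -0.0013, 0.0, 0.0712, 0.0, 0.085],[-0.0451, -0.0005, -0.0045, 0.0, 0.0712, 0.0, 0.085],[-0.0446, -0.0005, -0.0077, 0.0, 0.0712, 0.0, 0.085],[-0.044, -0.0005, -0.0109, 0.0, 0.0712, 0.0, 0.085],[-0.0431, -0.0005, -0.014, 0.0, 0.0712, 0.0, 0.085],[-0.042, -0.0005, -0.017, 0.0, 0.0712, 0.0, 0.085],
dh -1.2823594361269817 j6 -1.8513261995867738
```

Request:
play_rows:
  series:
    - [-0.031, 0, 0.033, 0, 0.071, 0, 0.085]
    - [-0.033, 0, 0.031, 0, 0.071, 0, 0.085]
    - [-0.035, 0, 0.029, 0, 0.071, 0, 0.085]
    - [-0.037, 0, 0.026, 0, 0.071, 0, 0.085]
    - [-0.039, 0, 0.023, 0, 0.071, 0, 0.085]
    - [-0.04, 0, 0.021, 0, 0.071, 0, 0.085]
    - [-0.042, 0, 0.018, 0, 0.071, 0, 0.085]
    - [-0.043, 0, 0.015, 0, 0.071, 0, 0.085]
    - [-0.044, 0, 0.012, 0, 0.071, 0, 0.085]
    - [-0.0445, 0, 0.008, 0, 0.071, 0, 0.085]

```text
clock: 2.15
position: [345.5, 338.4, 213.7]
ee_rot: [-0.335, -0.613, 0.636, 0.328]
contact_force: [1.7, -0.1, 0.3]
gripper_width: 85.1
```

```bash
python3 - <<'E'
from h import *
s=read_state();print(s['clock'],s['position'],s['joints'])
plan([522,33,235],1.62,10)
E
```

```text
2.15 [345.52355562 338.43759834 213.69481299] [ 1.11807902  0.17321545 -0.34071504  0.01094357 -1.09066476 -2.09906552]
[-0.0352, -0.0021, 0.0025, 0.0, 0.0546, 0.0, 0.085],[-0.0353, -0.0021, 0.0006, 0.0, 0.0546, 0.0, 0.085],[-0.0353, -0.0021, -0.0013, 0.0, 0.0546, 0.0, 0.085],[-0.0351, -0.0021, -0.0033, 0.0, 0.0546, 0.0, 0.085],[-0.0349, -0.0021, -0.0052, 0.0, 0.0546, 0.0, 0.085],[-0.0346, -0.0021, -0.0071, 0.0, 0.0546, 0.0, 0.085],[-0.0341, -0.0021, -0.0089, 0.0, 0.0546, 0.0, 0.085],[-0.0336, -0.0021, -0.0108, 0.0, 0.0546, 0.0, 0.085],[-0.0329, -0.0021, -0.0126, 0.0, 0.0546, 0.0, 0.085],[-0.0322, -0.0021, -0.0144, 0.0, 0.0546, 0.0, 0.085],
dh -0.5461336166560349 j6 -2.0990655241206375
```

Request:
play_rows:
  series:
    - [-0.035, -0.005, 0.0025, 0, 0.055, 0, 0.085]
    - [-0.035, -0.005, 0.0005, 0, 0.055, 0, 0.085]
    - [-0.035, -0.004, -0.001, 0, 0.055, 0, 0.085]
    - [-0.035, -0.004, -0.003, 0, 0.055, 0, 0.085]
    - [-0.035, -0.003, -0.005, 0, 0.055, 0, 0.085]
    - [-0.0345, -0.003, -0.007, 0, 0.055, 0, 0.085]
    - [-0.034, -0.003, -0.009, 0, 0.055, 0, 0.085]
    - [-0.0335, -0.003, -0.011, 0, 0.055, 0, 0.085]
    - [-0.033, -0.003, -0.0125, 0, 0.055, 0, 0.085]
    - [-0.02, -0.003, -0.009, 0, 0.03, 0, 0.085]

```text
clock: 3.15
position: [514.1, 27.1, 259.5]
ee_rot: [-0.495, -0.5, 0.522, 0.482]
contact_force: [0.4, -0.5, 0.3]
gripper_width: 84.9
```

```bash
python3 - <<'E'
from h import *
s=read_state();print(s['clock'],s['position'],s['joints'],s['contact_force']);print(R.from_quat(s['ee_rot']).as_matrix().round(4))
d=grab('wrist','w1')
plan([522,33,225],1.62,3)
E
```

```text
3.15 [514.07975591  27.05911583 259.49052407] [ 0.3862916   0.18201513 -0.21710954  0.03216061 -1.19370884 -1.92485894] [ 0.43367189 -0.50625629  0.26800746]
[[-0.0445 -0.009  -0.999 ]
 [ 0.9984 -0.0359 -0.0442]
 [-0.0355 -0.9993  0.0106]]
[0.0024, 0.0117, -0.0023, 0.0, -0.0023, 0.0, 0.085],[0.0024, 0.0117, -0.0023, 0.0, -0.0023, 0.0, 0.085],[0.0024, 0.0117, -0.0023, 0.0, -0.0023, 0.0, 0.085],
dh 0.006752334000328375 j6 -1.9245242270615877
```

View pics/w1.png

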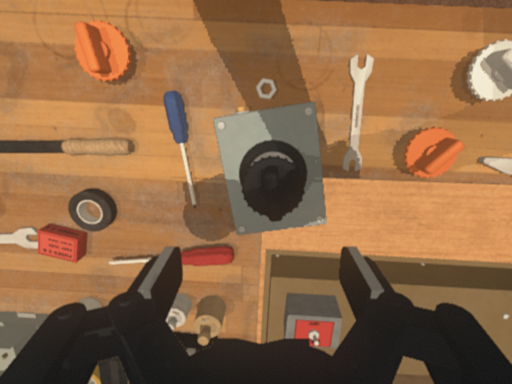

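```bash
python3 - <<'E'
from h import *
a=cv2.imread('pics/w1.png')[130:230,223:323].astype(float)
a=255*(np.clip(a/110,0,1))**.5
cv2.imwrite('pics/w1c.png',cv2.resize(a.astype(np.uint8),(600,600),interpolation=2))
d=dict(np.load('pics/w1.npz'))
print(d['origin'],[proj(d,[522,33,z]).round(1) for z in(63,102,121,151)])
E
```

```text
[430.65561464  29.1230803  402.11959207] [array([269.4, 173.9]), array([269.3, 183. ]), array([269.2, 188.2]), array([269., 198.])]
```

View pics/w1c.png

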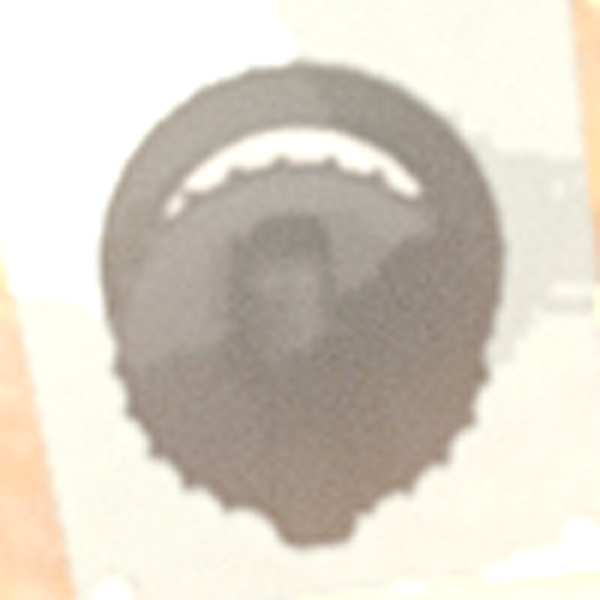

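```bash
python3 - <<'E'
from h import *
d=dict(np.load('pics/w1.npz'))
P=lambda u,v,z: onz(d,223+u/6,130+v/6,z)
f,n=P(315,538,151.5),P(284,262,151.5); print('bar',f,n,np.linalg.norm(f-n),(f+n)/2,np.arctan2((f-n)[1],(f-n)[0]))
print('near foot',P(283,217,121.5))
print('disc',P(303,342,119),P(115,335,119)-P(490,345,119), P(303,162,117)-P(303,522,117))
print('ring',P(303,260,64))
b=(f+n)/2
plan([520,31,205],1.57+np.arctan2((f-n)[1],(f-n)[0]),4)
E
```

```text
bar [544.02709456  40.5585337  151.5       ] [497.84697475  32.84225989 151.5       ] 46.820341169454885 [520.93703465  36.7003968  151.5       ] 0.16556133307733054
near foot [497.94132298  32.65914475 121.5       ]
disc [520.99741007  37.52357713 119.        ] [  1.92491148 -66.34659715   0.        ] [-67.39712271  -4.11624372   0.        ]
ring [520.65786344  38.0628875   64.        ]
[0.0013, 0.0137, -0.0012, 0.0, -0.0306, 0.0, 0.085],[0.0013, 0.0137, -0.0013, 0.0, -0.0306, 0.0, 0.085],[0.0012, 0.0137, -0.0013, 0.0, -0.0306, 0.0, 0.085],[0.0012, 0.0137, -0.0013, 0.0, -0.0306, 0.0, 0.085],
dh 0.12231366707765878 j6 -1.9245242270615877
```

Request:
play_rows:
  series:
    - [0.003, 0.012, -0.002, -0.003, -0.03, -0.012, 0.085]
    - [0.003, 0.012, -0.002, -0.003, -0.03, -0.012, 0.085]
    - [0.003, 0.012, -0.002, -0.003, -0.03, -0.012, 0.085]
    - [0.0, 0.012, 0.0, 0, 0, 0, 0.085]
    - [0, 0, 0, 0, 0, 0, 0.085]
    - [0, 0, 0, 0, 0, 0, 0.085]

```text
clock: 3.8
position: [520.4, 32.6, 209.4]
ee_rot: [-0.465, -0.531, 0.532, 0.467]
contact_force: [-0.0, -0.5, 0.8]
gripper_width: 85.4
```

```bash
cat >> h.py <<'E'
def st(t=None):
    s=read_state(); m=R.from_quat(s['ee_rot']).as_matrix(); h=np.arctan2(m[1,0],m[0,0])
    print('t%.2f'%s['clock'],s['position'].round(1),'head %.3f tilt wx %.3f wz %.3f'%(h,m[:2,1]@m[:2,0]*0+(-m[:,1]@np.array([-np.sin(h),np.cos(h),0])),m[2,0]),'j6 %.2f'%s['joints'][5],'F',s['contact_force'].round(1),'T',s['wrist_torque'].round(2),'w %.1f'%s['gripper_width'])
    return s
E
python3 - <<'E'
from h import *
st(); d=grab('wrist','w2')
a=cv2.imread('pics/w2.png').astype(float); a=255*(np.clip(a/110,0,1))**.5
u,v=proj(d,[521,36.5,135]).astype(int); print(u,v)
cv2.imwrite('pics/w2c.png',cv2.resize(a[v-80:v+80,u-80:u+80].astype(np.uint8),(600,600),interpolation=2))
E
```

```text
t3.80 [520.4  32.6 209.4] head 1.702 tilt wx -0.003 wz 0.002 j6 -1.81 F [-0.  -0.5  0.8] T [ 0.02 -0.05 -0.04] w 85.4
263 203
```

View pics/w2c.png

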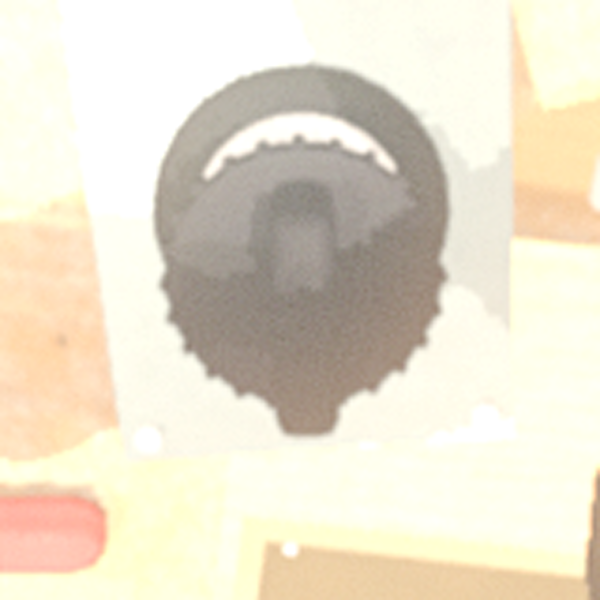

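```bash
python3 - <<'E'
from h import *
d=dict(np.load('pics/w2.npz'))
P=lambda u,v,z: onz(d,183+u/3.75,123+v/3.75,z)
f,n=P(309,432,151.5),P(302,218,151.5); print('bar',f,n,np.linalg.norm(f-n),(f+n)/2,np.arctan2((f-n)[1],(f-n)[0]))
print('foot',P(295,185,121.5)); print('disc',P(303,278,119),P(163,275,119)-P(443,275,119))
E
```

```text
bar [544.37049792  40.97203172 151.5       ] [497.0681714   32.95064103 151.5       ] 47.977628151610176 [520.71933466  36.96133638 151.5       ] 0.1679790932815434
foot [498.55535261  31.96171448 121.5       ]
disc [521.51465169  36.99658447 119.        ] [  8.70590787 -65.58694652   0.        ]
```

Request:
play_rows:
  series:
    - [0.004, 0.01, -0.001, 0, -0.036, 0, 0.085]
    - [0, 0.02, 0, 0, 0, 0, 0.085]
    - [0, 0.02, 0, 0, 0, 0, 0.085]
    - [0, 0.015, 0, 0, 0, 0, 0.085]
    - [0, 0, 0, 0, 0, 0, 0.085]
    - [0, 0, 0, 0, 0, 0, 0.085]

```text
clock: 4.45
position: [522.4, 39.1, 143.8]
ee_rot: [0.454, 0.544, -0.541, -0.454]
contact_force: [0.5, -0.6, -0.3]
gripper_width: 84.6
```

```bash
python3 -c "
from h import *
st()"
```

```text
t4.45 [522.4  39.1 143.8] head 1.749 tilt wx 0.004 wz 0.003 j6 -1.77 F [ 0.5 -0.6 -0.3] T [-0.02  0.01 -0.08] w 84.6
```

Request:
play_rows:
  series:
    - [-0.002, 0.009, 0.002, 0, 0, 0, 0.085]
    - [0, 0.007, 0, 0, 0, 0, 0.085]
    - [0, 0, 0, 0, 0, 0, 0.085]

```text
clock: 4.75
position: [521.8, 37.3, 128.3]
ee_rot: [0.454, 0.546, -0.54, -0.453]
contact_force: [0.6, -0.7, 0.6]
gripper_width: 84.9
```

```bash
python3 -c "
from h import *
st()"
```

```text
t4.75 [521.8  37.3 128.3] head 1.750 tilt wx 0.007 wz 0.004 j6 -1.77 F [ 0.6 -0.7  0.6] T [-0.09  0.04  0.01] w 84.9
```

Request:
play_rows:
  series:
    - [0, 0.001, 0, 0, 0, 0, 0.04]
    - [0, 0, 0, 0, 0, 0, 0.02]
    - [0, 0, 0, 0, 0, 0, 0.0]
    - [0, 0, 0, 0, 0, 0, 0.0]
    - [0, 0, 0, 0, 0, 0, 0.0]
    - [0, 0, 0, 0, 0, 0, 0.0]
    - [0, 0, 0, 0, 0, 0, 0.0]

```text
clock: 5.45
position: [522.7, 37.3, 128.5]
ee_rot: [0.454, 0.546, -0.539, -0.452]
contact_force: [0.4, -0.6, 0.4]
gripper_width: 13.0
```

```bash
python3 -c "
from h import *
st()"
```

```text
t5.45 [522.7  37.3 128.5] head 1.750 tilt wx 0.010 wz 0.004 j6 -1.77 F [ 0.4 -0.6  0.4] T [-0.01  0.01  0.  ] w 13.0
```

Request:
play_rows:
  series:
    - [0, 0.001, 0, 0.005, 0, 0.002, 0.0]
    - [0, 0.001, 0, 0.005, 0, 0.002, 0.0]

```text
clock: 5.65
position: [523.1, 37.5, 127.2]
ee_rot: [0.453, 0.543, -0.543, -0.453]
contact_force: [-1.3, 0.4, 3.7]
gripper_width: 12.8
```

```bash
python3 -c "
from h import *
st()"
```

```text
t5.65 [523.1  37.5 127.2] head 1.750 tilt wx 0.001 wz -0.000 j6 -1.77 F [-1.3  0.4  3.7] T [ 0.16  0.31 -0.01] w 12.8
```

Request:
play_rows:
  series:
    - [0, 0.0005, 0, 0, -0.05, 0, 0.0]
    - [0, 0.0005, 0, 0, -0.05, 0, 0.0]
    - [0, 0.0005, 0, 0, -0.05, 0, 0.0]

```text
clock: 5.95
position: [524.2, 37.1, 127.2]
ee_rot: [-0.41, -0.576, 0.577, 0.408]
contact_force: [-0.1, -2.0, 3.4]
gripper_width: 12.8
```

```bash
python3 -c "
from h import *
st()"
```

```text
t5.95 [524.2  37.1 127.2] head 1.907 tilt wx 0.001 wz -0.003 j6 -1.62 F [-0.1 -2.   3.4] T [-0.37  0.2  -0.02] w 12.8
```

Request:
play_rows:
  series:
    - [0.0003, 0.0008, 0.001, 0, -0.04, 0, 0.0]
    - [0.0003, 0.0006, 0.001, 0, -0.04, 0, 0.0]
    - [0.0003, 0.0006, 0.0005, 0, -0.04, 0, 0.0]

```text
clock: 6.25
position: [524.2, 36.7, 127.4]
ee_rot: [0.375, 0.602, -0.601, -0.369]
contact_force: [0.2, -0.6, 2.8]
gripper_width: 12.9
```

```bash
python3 -c "
from h import *
st()"
```

```text
t6.25 [524.2  36.7 127.4] head 2.033 tilt wx 0.005 wz -0.006 j6 -1.50 F [ 0.2 -0.6  2.8] T [-0.28  0.11 -0.07] w 12.9
```

Request:
play_rows:
  series:
    - [0.0008, 0.001, 0.0012, 0, -0.04, 0, 0.0]
    - [0.0008, 0.001, 0.0012, 0, -0.04, 0, 0.0]
    - [0.0008, 0.0008, 0.001, 0, -0.04, 0, 0.0]

```text
clock: 6.55
position: [523.7, 37.3, 127.3]
ee_rot: [0.339, 0.625, -0.622, -0.328]
contact_force: [0.6, -0.7, 4.1]
gripper_width: 12.8
```

```bash
python3 -c "
from h import *
st()"
```

```text
t6.55 [523.7  37.3 127.3] head 2.160 tilt wx 0.011 wz -0.011 j6 -1.38 F [ 0.6 -0.7  4.1] T [-0.3  -0.13 -0.03] w 12.8
```

Request:
play_rows:
  series:
    - [0.0008, 0.0008, 0.001, 0.005, -0.04, -0.005, 0.0]
    - [0.0005, 0.0008, 0.001, 0.005, -0.04, -0.005, 0.0]
    - [0.0005, 0.0008, 0.001, 0.003, -0.04, -0.003, 0.0]

```text
clock: 6.85
position: [523.8, 37.3, 127.6]
ee_rot: [0.295, 0.644, -0.643, -0.291]
contact_force: [-0.7, -0.4, 2.6]
gripper_width: 12.4
```

```bash
python3 -c "
from h import *
st()"
```

```text
t6.85 [523.8  37.3 127.6] head 2.287 tilt wx 0.003 wz -0.004 j6 -1.24 F [-0.7 -0.4  2.6] T [-0.28 -0.23 -0.01] w 12.4
```

Request:
play_rows:
  series:
    - [0.0008, 0.0012, 0.001, 0.002, -0.04, -0.003, 0.0]
    - [0.0008, 0.0012, 0.001, 0.002, -0.04, -0.003, 0.0]
    - [0.0008, 0.001, 0.001, 0.002, -0.04, -0.003, 0.0]

```text
clock: 7.15
position: [523.9, 36.9, 127.2]
ee_rot: [0.252, 0.661, -0.66, -0.251]
contact_force: [-0.3, -0.6, 4.3]
gripper_width: 12.8
```

```bash
python3 -c "
from h import *
st()"
```

```text
t7.15 [523.9  36.9 127.2] head 2.413 tilt wx 0.002 wz -0.001 j6 -1.11 F [-0.3 -0.6  4.3] T [-0.3  -0.21 -0.05] w 12.8
```

Request:
play_rows:
  series:
    - [0.001, 0.001, 0.0008, 0.002, -0.04, -0.003, 0.0]
    - [0.001, 0.001, 0.0008, 0.002, -0.04, -0.003, 0.0]
    - [0.001, 0.001, 0.0008, 0.002, -0.04, -0.003, 0.0]

```text
clock: 7.45
position: [523.9, 36.9, 127.4]
ee_rot: [0.209, 0.676, -0.675, -0.21]
contact_force: [0.0, 0.4, 4.3]
gripper_width: 12.9
```

```bash
python3 -c "
from h import *
st()"
```

```text
t7.45 [523.9  36.9 127.4] head 2.540 tilt wx 0.001 wz 0.001 j6 -0.98 F [0.  0.4 4.3] T [-0.29 -0.18 -0.03] w 12.9
```

Request:
play_rows:
  series:
    - [0.001, 0.001, 0.0006, 0.002, -0.04, -0.002, 0.0]
    - [0.001, 0.001, 0.0006, 0.002, -0.04, -0.002, 0.0]
    - [0.001, 0.001, 0.0006, 0.002, -0.04, -0.002, 0.0]

```text
clock: 7.75
position: [523.8, 36.9, 127.5]
ee_rot: [-0.166, -0.687, 0.688, 0.167]
contact_force: [-0.4, 0.4, 4.4]
gripper_width: 12.8
```

```bash
python3 -c "
from h import *
st()"
```

```text
t7.75 [523.8  36.9 127.5] head 2.666 tilt wx -0.002 wz 0.001 j6 -0.86 F [-0.4  0.4  4.4] T [-0.19 -0.18 -0.11] w 12.8
```

Request:
play_rows:
  series:
    - [0.001, 0.001, 0.0005, 0, -0.04, -0.001, 0.0]
    - [0.001, 0.001, 0.0005, 0, -0.04, -0.001, 0.0]
    - [0.001, 0.001, 0.0005, 0, -0.04, -0.001, 0.0]

```text
clock: 8.05
position: [523.7, 36.4, 127.5]
ee_rot: [-0.124, -0.696, 0.697, 0.122]
contact_force: [0.6, -1.2, 3.7]
gripper_width: 12.8
```

```bash
python3 -c "
from h import *
st()"
```

```text
t8.05 [523.7  36.4 127.5] head 2.793 tilt wx -0.001 wz -0.003 j6 -0.73 F [ 0.6 -1.2  3.7] T [-0.29  0.04 -0.01] w 12.8
```

Request:
play_rows:
  series:
    - [0.001, 0.001, 0.0002, 0, -0.04, -0.002, 0.0]
    - [0.001, 0.001, 0.0002, 0, -0.04, -0.002, 0.0]
    - [0.001, 0.001, 0.0002, 0, -0.04, -0.002, 0.0]

```text
clock: 8.35
position: [522.2, 36.8, 125.7]
ee_rot: [-0.079, -0.703, 0.703, 0.079]
contact_force: [0.7, -0.4, 0.3]
gripper_width: 12.7
```

```bash
python3 -c "
from h import *
st()"
```

```text
t8.35 [522.2  36.8 125.7] head 2.919 tilt wx -0.000 wz 0.000 j6 -0.60 F [ 0.7 -0.4  0.3] T [-0.1  -0.22  0.02] w 12.7
```

Request:
play_rows:
  series:
    - [0, 0.0015, 0, 0, -0.01, 0, 0.0]
    - [0, 0.0015, 0, 0, -0.01, 0, 0.0]
    - [0, 0.001, 0, 0, 0, 0, 0.0]

```text
clock: 8.65
position: [522.5, 36.9, 121.9]
ee_rot: [-0.071, -0.703, 0.704, 0.071]
contact_force: [-1.1, 0.2, 3.7]
gripper_width: 12.9
```

```bash
python3 -c "
from h import *
st()"
```

```text
t8.65 [522.5  36.9 121.9] head 2.939 tilt wx -0.000 wz -0.000 j6 -0.58 F [-1.1  0.2  3.7] T [ 0.06  0.21 -0.  ] w 12.9
```

Request:
play_rows:
  series:
    - [0, 0.0015, 0, 0, 0, 0, 0.0]
    - [0, 0.0015, 0, 0, 0, 0, 0.0]
    - [0, 0.001, 0, 0, 0, 0, 0.0]

```text
clock: 8.95
position: [522.7, 36.9, 118.8]
ee_rot: [-0.071, -0.703, 0.704, 0.071]
contact_force: [-3.2, 0.3, 7.7]
gripper_width: 12.9
```

```bash
python3 -c "
from h import *
st()"
```

```text
t8.95 [522.7  36.9 118.8] head 2.939 tilt wx -0.001 wz -0.000 j6 -0.58 F [-3.2  0.3  7.7] T [0.2  0.84 0.01] w 12.9
```

Request:
play_rows:
  series:
    - [0.0008, 0.0008, 0, 0, 0.04, 0, 0.0]
    - [0.0008, 0.0008, 0, 0, 0.04, 0, 0.0]
    - [0.0005, 0.0008, 0, 0, 0.04, 0, 0.0]

```text
clock: 9.25
position: [522.3, 37.1, 119.1]
ee_rot: [-0.116, -0.697, 0.698, 0.113]
contact_force: [-0.9, -0.3, 7.5]
gripper_width: 12.8
```

```bash
python3 -c "
from h import *
st()"
```

```text
t9.25 [522.3  37.1 119.1] head 2.817 tilt wx -0.001 wz -0.005 j6 -0.71 F [-0.9 -0.3  7.5] T [-0.13  0.63  0.07] w 12.8
```

Request:
play_rows:
  series:
    - [0.0006, 0.001, 0, 0, 0.04, -0.002, 0.0]
    - [0.0006, 0.001, 0, 0, 0.04, -0.002, 0.0]
    - [0.0006, 0.001, 0, 0, 0.04, -0.002, 0.0]

```text
clock: 9.55
position: [522.4, 37.4, 119.0]
ee_rot: [-0.158, -0.689, 0.689, 0.156]
contact_force: [-1.3, -1.3, 6.8]
gripper_width: 12.8
```

```bash
python3 -c "
from h import *
st()"
```

```text
t9.55 [522.4  37.4 119. ] head 2.693 tilt wx 0.001 wz -0.003 j6 -0.83 F [-1.3 -1.3  6.8] T [-0.22  0.35  0.03] w 12.8
```

Request:
play_rows:
  series:
    - [0.0006, 0.0013, 0.0003, 0, 0.04, -0.002, 0.0]
    - [0.0006, 0.0013, 0.0003, 0, 0.04, -0.002, 0.0]
    - [0.0006, 0.0013, 0.0003, 0, 0.04, -0.002, 0.0]

```text
clock: 9.85
position: [522.7, 37.3, 118.3]
ee_rot: [0.201, 0.679, -0.677, -0.198]
contact_force: [-0.6, -0.5, 8.1]
gripper_width: 12.8
```

```bash
python3 -c "
from h import *
st()"
```

```text
t9.85 [522.7  37.3 118.3] head 2.569 tilt wx 0.004 wz -0.002 j6 -0.95 F [-0.6 -0.5  8.1] T [-0.15  0.39 -0.01] w 12.8
```

Request:
play_rows:
  series:
    - [0.0007, 0.0011, 0.0005, 0.001, 0.04, -0.002, 0.0]
    - [0.0007, 0.0011, 0.0005, 0.001, 0.04, -0.002, 0.0]
    - [0.0007, 0.0011, 0.0005, 0.001, 0.04, -0.002, 0.0]

```text
clock: 10.15
position: [523.0, 37.3, 118.1]
ee_rot: [0.242, 0.666, -0.663, -0.24]
contact_force: [-0.8, -1.1, 6.0]
gripper_width: 12.7
```

```bash
python3 -c "
from h import *
st()"
```

```text
t10.15 [523.   37.3 118.1] head 2.445 tilt wx 0.005 wz -0.002 j6 -1.08 F [-0.8 -1.1  6. ] T [-0.18  0.18 -0.02] w 12.7
```

Request:
play_rows:
  series:
    - [0.0008, 0.0014, 0.0008, 0.002, 0.04, -0.002, 0.0]
    - [0.0008, 0.0014, 0.0008, 0.002, 0.04, -0.002, 0.0]
    - [0.0008, 0.0014, 0.0008, 0.002, 0.04, -0.002, 0.0]

```text
clock: 10.45
position: [523.2, 37.4, 117.2]
ee_rot: [0.283, 0.65, -0.647, -0.281]
contact_force: [-0.8, 0.1, 7.7]
gripper_width: 13.0
```

```bash
python3 -c "
from h import *
st()"
```

```text
t10.45 [523.2  37.4 117.2] head 2.322 tilt wx 0.005 wz -0.001 j6 -1.20 F [-0.8  0.1  7.7] T [-0.21  0.24  0.02] w 13.0
```

Request:
play_rows:
  series:
    - [0.0008, 0.0013, 0.001, 0.003, 0.04, -0.001, 0.0]
    - [0.0008, 0.0013, 0.001, 0.003, 0.04, -0.001, 0.0]
    - [0.0008, 0.0013, 0.001, 0.003, 0.04, -0.001, 0.0]

```text
clock: 10.75
position: [523.2, 37.5, 116.8]
ee_rot: [0.323, 0.631, -0.629, -0.32]
contact_force: [-0.6, -1.1, 6.8]
gripper_width: 12.4
```

```bash
python3 -c "
from h import *
st()"
```

```text
t10.75 [523.2  37.5 116.8] head 2.198 tilt wx 0.004 wz -0.003 j6 -1.33 F [-0.6 -1.1  6.8] T [-0.19  0.06 -0.01] w 12.4
```

Request:
play_rows:
  series:
    - [0.0008, 0.0014, 0.001, 0.003, 0.035, -0.001, 0.0]
    - [0.0008, 0.0014, 0.001, 0.003, 0.035, -0.001, 0.0]
    - [0.0006, 0.0012, 0.001, 0.003, 0.035, -0.001, 0.0]

```text
clock: 11.05
position: [523.3, 37.8, 116.3]
ee_rot: [0.357, 0.612, -0.612, -0.353]
contact_force: [-0.1, -0.9, 8.1]
gripper_width: 13.2
```

```bash
python3 -c "
from h import *
st()"
```

```text
t11.05 [523.3  37.8 116.3] head 2.090 tilt wx 0.003 wz -0.005 j6 -1.44 F [-0.1 -0.9  8.1] T [-0.15  0.18 -0.01] w 13.2
```

Request:
play_rows:
  series:
    - [0.0006, 0.0011, 0.001, 0.002, 0.03, -0.002, 0.0]
    - [0.0006, 0.0011, 0.001, 0.002, 0.03, -0.002, 0.0]

```text
clock: 11.25
position: [523.1, 37.9, 116.2]
ee_rot: [0.375, 0.601, -0.6, -0.372]
contact_force: [-1.0, -1.2, 6.1]
gripper_width: 12.7
```

```bash
python3 -c "
from h import *
st()"
```

```text
t11.25 [523.1  37.9 116.2] head 2.029 tilt wx 0.004 wz -0.003 j6 -1.50 F [-1.  -1.2  6.1] T [-0.3   0.08  0.03] w 12.7
```

Request:
play_rows:
  series:
    - [0.0005, 0.0011, 0.001, 0.002, 0.03, -0.002, 0.0]
    - [0.0005, 0.001, 0.001, 0.002, 0.03, -0.002, 0.0]

```text
clock: 11.45
position: [523.1, 37.9, 116.1]
ee_rot: [0.393, 0.59, -0.587, -0.391]
contact_force: [-0.3, -1.6, 6.7]
gripper_width: 13.2
```

```bash
python3 -c "
from h import *
st()"
```

```text
t11.45 [523.1  37.9 116.1] head 1.967 tilt wx 0.005 wz -0.001 j6 -1.56 F [-0.3 -1.6  6.7] T [-0.26  0.18  0.01] w 13.2
```

Request:
play_rows:
  series:
    - [0.0004, 0.001, 0.001, 0.002, 0.03, -0.002, 0.0]
    - [0.0004, 0.001, 0.001, 0.002, 0.03, -0.002, 0.0]

```text
clock: 11.65
position: [523.1, 37.8, 116.1]
ee_rot: [0.41, 0.578, -0.574, -0.409]
contact_force: [-0.3, -1.5, 6.9]
gripper_width: 12.7
```

```bash
python3 -c "
from h import *
st()"
```

```text
t11.65 [523.1  37.8 116.1] head 1.906 tilt wx 0.006 wz 0.001 j6 -1.62 F [-0.3 -1.5  6.9] T [-0.3  -0.02  0.03] w 12.7
```

Request:
play_rows:
  series:
    - [0.0004, 0.0012, 0.001, 0.003, 0.03, -0.001, 0.0]
    - [0.0004, 0.0012, 0.001, 0.003, 0.03, -0.001, 0.0]

```text
clock: 11.85
position: [523.0, 37.7, 115.8]
ee_rot: [0.427, 0.565, -0.562, -0.427]
contact_force: [-0.2, -1.8, 6.4]
gripper_width: 12.5
```

```bash
python3 -c "
from h import *
st()"
```

```text
t11.85 [523.   37.7 115.8] head 1.845 tilt wx 0.004 wz 0.002 j6 -1.68 F [-0.2 -1.8  6.4] T [-0.47  0.23  0.07] w 12.5
```

Request:
play_rows:
  series:
    - [0.0006, 0.0012, 0.001, 0.002, 0.03, -0.001, 0.0]
    - [0.0006, 0.0012, 0.001, 0.002, 0.03, 0, 0.0]

```text
clock: 12.05
position: [522.8, 37.6, 115.7]
ee_rot: [0.445, 0.552, -0.549, -0.443]
contact_force: [-0.1, -3.1, 7.2]
gripper_width: 12.6
```

```bash
python3 -c "
from h import *
st()"
```

```text
t12.05 [522.8  37.6 115.7] head 1.785 tilt wx 0.004 wz 0.000 j6 -1.74 F [-0.1 -3.1  7.2] T [-0.68  0.15  0.23] w 12.6
```

Request:
play_rows:
  series:
    - [-0.0006, 0.001, 0.0008, 0, 0.025, 0, 0.0]

```text
clock: 12.15
position: [522.9, 37.1, 115.7]
ee_rot: [0.452, 0.547, -0.543, -0.449]
contact_force: [-2.8, 3.1, 7.2]
gripper_width: 12.8
```

```bash
python3 -c "
from h import *
st()"
```

```text
t12.15 [522.9  37.1 115.7] head 1.760 tilt wx 0.006 wz -0.000 j6 -1.76 F [-2.8  3.1  7.2] T [1.02 0.81 0.35] w 12.8
```

Request:
play_rows:
  series:
    - [0.0005, 0, 0.0008, 0, -0.03, 0, 0.0]
    - [0, 0, 0.0005, 0, -0.02, 0, 0.0]
    - [0, 0, 0.0005, 0, 0, 0, 0.0]

```text
clock: 12.45
position: [522.5, 37.3, 117.3]
ee_rot: [0.438, 0.559, -0.555, -0.433]
contact_force: [-0.3, -1.0, 3.1]
gripper_width: 12.9
```

```bash
python3 -c "
from h import *
st()"
```

```text
t12.45 [522.5  37.3 117.3] head 1.814 tilt wx 0.010 wz -0.002 j6 -1.71 F [-0.3 -1.   3.1] T [-0.01 -0.02  0.17] w 12.9
```

Request:
play_rows:
  series:
    - [0, 0, 0.0003, 0, 0, 0, 0.03]
    - [0, 0, 0.0003, 0, 0, 0, 0.085]
    - [0, 0, 0.0003, 0, 0, 0, 0.085]
    - [0, 0, 0, 0, 0, 0, 0.085]
    - [0, 0, 0, 0, 0, 0, 0.085]
    - [0, 0, 0, 0, 0, 0, 0.085]
    - [0, -0.01, 0, 0, 0, 0, 0.085]
    - [0, -0.03, 0, 0, 0, 0, 0.085]
    - [0, -0.03, 0, 0, 0, 0, 0.085]
    - [0, -0.02, 0, 0, 0, 0, 0.085]

```text
clock: 13.45
position: [517.4, 36.0, 205.8]
ee_rot: [-0.436, -0.555, 0.557, 0.437]
contact_force: [-0.5, 0.4, -0.8]
gripper_width: 85.3
```

```bash
python3 - <<'E'
from h import *
st(); d=grab('wrist','w3'); s=grab('scene','s3')
a=cv2.imread('pics/w3.png').astype(float); a=255*(np.clip(a/110,0,1))**.5
u,v=proj(d,[521,37,125]).astype(int); print(u,v); u=np.clip(u,80,431);v=np.clip(v,80,303)
b=cv2.imread('pics/s3.png')[147:227,244:324]
cv2.imwrite('pics/f.png',np.hstack([cv2.resize(a[v-80:v+80,u-80:u+80].astype(np.uint8),(400,400),interpolation=2),cv2.resize(b,(400,400),interpolation=2)]))
E
```

```text
t13.45 [517.4  36.  205.8] head 1.810 tilt wx -0.003 wz -0.002 j6 -1.72 F [-0.5  0.4 -0.8] T [ 0.02 -0.05 -0.01] w 85.3
259 203
```

View pics/f.png

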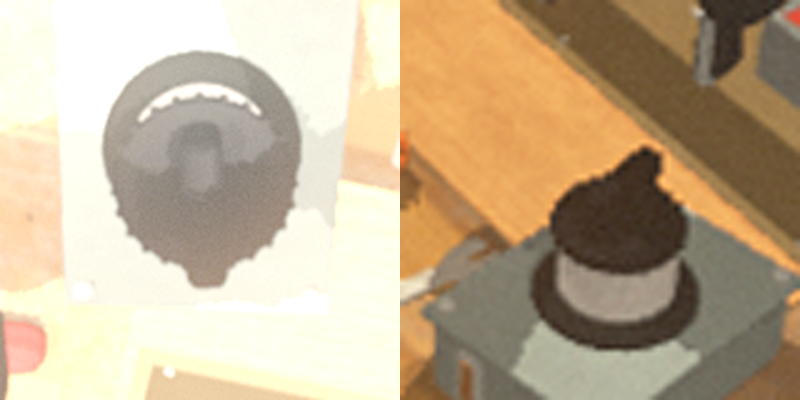

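The picture shows the cap seated. In the scene crop its disc and bar top are about 15 crop px (3 px, about 10 mm) lower than at the start, it hasn't popped up, and the gripper is clear.

```bash
python3 -c "
from h import *
print(job_done())"
```

```text
the job is handed in; nothing more can be done
None
```

The filler cap is fully home and released, and the job was handed in at about 13.5 s of the 58 s allowed.

- **Backwards:** I gripped the bar and turned it anticlockwise about 1.15 rad under a 3–4 N push. The push force then fell to about 0, which showed the pins had dropped into the gap.
- **Into the thread start:** I pressed the cap to the bottom of the gap with about 7.7 N, so the neck sank an estimated 2.6 mm.
- **Forwards:** I turned it clockwise about 1.15 rad at 6–8 N, until the wrist torque rose to 0.23 and then 0.35 N m at the hard stop. That means a neck twist of roughly 0.07 rad, under the 0.15 limit.
- **Release:** I eased off the push and twist, opened the fingers and lifted clear.

**Last checks:**
- The final scene picture shows the cap about 10 mm lower than at the start. This agrees with the height change read at the gripper, and the cap stayed down after release.
- The gripper was about 88 mm above its release height, with contact force within its usual noise of about 1 N.
- Neck sink and twist are worked out from the measured force and torque, not seen directly.

**What went wrong:** A sign error in my first approach plan sent the arm about 220 mm the wrong way over free space. The force readings showed no contact, and I corrected it before reaching the cap.

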